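Close and lock the ring clamp

TASK

Close and lock the goldsmith's ring clamp: push its square steel peg along the long leg of the L-shaped slot until the jaw has closed on the ring, then round the corner and sideways to the very end of the short leg. Only push the peg with the fingers: do not pinch it, do not push on the crossbar, and leave everything else on the bench where it is. Finish clear of the clamp.

Things in the scene. Friction and masses are not known exactly. Their poses are not given: they have to be found in the camera images.
- clamp: The ring clamp, bolted down: dark steel base, aluminium cover plate (x -125 to 120, y -60 to 100 mm, top 30 mm above the bench). Origin under it at bench height; x runs along the slot's long leg from jaw-open end to corner (away from the robot, yaw within 0.5 rad), y along the short leg to its end. At the far end a 22 mm brass ring on a seat (82, 0) and a fixed jaw (x 93 to 115), 58 mm high.
- jaw (a joint): Travel of the sliding jaw and peg along clamp x, in m: 0 fully open, peg at the near end of the long leg; 0.092 at the stop, jaw on the ring. Starts at 0 to 0.035. About 2.5 N of friction, no spring: it stays where left. The peg can go sideways only when this is above 0.088. Peg's centre is at clamp x = -0.095 + jaw.
- peg (a joint): Travel of the peg along clamp y, in m (the peg's centre is at clamp y = peg): 0 on the centre line of the long leg (play 2 mm either way), 0.057 at the very end of the short leg. About 2 N of friction, no spring.
- peg_top (a point): Centre of the top of the peg, 76 mm above the bench. Its head is a plain steel block 24 x 24 mm, square to the clamp, underside 34 mm and top 76 mm above the bench; below it a 12 mm round pin runs in the slot, which is 16 mm wide. It cannot turn, tilt or rise.
- slot_corner (a point): Where the peg's centre stands at the corner with the jaw closed, on the top of the cover plate (clamp -3, 0, 30 mm).
- slot_end (a point): Where the peg's centre stands at the end of the short leg, on the top of the cover plate (clamp -5, 57, 30 mm).
- crossbar (a point): Top of the sliding jaw's dark steel crossbar; moves along clamp x with the peg, 70 mm ahead of it: 12 mm thick in x, 182 mm long in y (clamp y -71 to 111), top 50 mm above the bench, with brackets down both sides of the base. This point lies on its top, on the line of the long leg. Not to be pushed.
- loose_ring: Loose brass ring, 22 mm across, 6 mm high, lying on the cover plate on the short-leg side (clamp about -75, 78 mm). Bystander.
- gem_tray: Loose black gem tray, 160 x 70 x 18 mm, on the bench beside the clamp's +y side, long side along it. Origin under its centre. Bystander.
- bur_block: Loose wooden bur block, 90 x 50 mm, 56 mm high with its burs, on the bench at the clamp's -y side. Origin under its centre. Bystander.
- loupe: Black loupe, 38 mm across, 28 mm high, standing on the bench at the clamp's -y side near the end where the jaw is open. Bystander.
- third_hand: Dark iron third-hand stand, 68 mm across, 81 mm high with its thin steel arm reaching 75 mm out, on the bench some 210 mm to the clamp's -y side. Bystander.
- file_pot: Black pot of small files, 64 mm across, 160 mm high, at the right of the bench near the robot. Bystander.
- mandrel: Dark steel ring mandrel, a tapered post 205 mm high on a 76 mm foot, at the far right of the bench. Bystander.

How it is judged (in metres and radians):
On the way, in this order (a step that is already met when the one before it is completed fails the run):
1. the jaw is closed on the ring, with the peg at the corner (value of joint jaw above 0.087 m and value of joint peg below 0.03 m), for 0.05 s.
2. the peg is at the end of the short leg (value of joint jaw above 0.086 m and value of joint peg above 0.053 m), for 0.1 s.
At the end, for the whole second after the job is handed in: The jaw is closed (jaw above 0.086 m), the peg rests within 4 mm of the end of the short leg (peg above 0.053 m), and both are at rest (all of step 2 and velocity of joint each of peg, jaw below 0.005 m/s); the robot touches nothing.
It fails at once if the peg is pinched: fingers press on two opposite faces at once ((contact force between the fingers and peg_c0 above 2 N and contact force between the fingers and peg_c1 above 2 N) or (contact force between the fingers and peg_c2 above 2 N and contact force between the fingers and peg_c3 above 2 N)).
It fails at once if the crossbar is pushed (more than 3 N) (contact force between any of the arm, the fingers and jaw_c1 above 3 N or contact force between any of the arm, the fingers and jaw_c2 above 3 N or contact force between any of the arm, the fingers and jaw_c3 above 3 N).
It fails at once if a bystander is moved or lifted by more than 15 mm (distance of any of loose_ring, gem_tray, bur_block, loupe, third_hand, file_pot, mandrel from where it was at the start of the episode above 0.015 m).
It also fails if it takes over 40 s, if anything falls off the work surface, if the arm or the gripper's body presses on something with over 40 N, if the wrist force passes 120 N, or if a joint passes its speed limit or range.

ROBOT

A 6-joint arm with a two-finger parallel gripper is mounted at the origin on the work surface. World frame = base frame: x ahead of the robot, y to its left, z up, the work surface at z = 0. Lengths are in mm, angles in rad, forces in N, time in s.
With the tool pointing down it reaches from about 400 to 825 mm from the base axis. Payload 7 kg.
Tool frame: the origin (TCP) lies at the very end of the fingers, on their centre line; the grasp point (between the pads) lies 19 mm behind it; z points along the fingers, y is the line along which they close (so a half turn about z gives the same grasp; the last joint's range is limited). The gripper opens to 88 mm and grips with 3 to 60 N. Pads are 19 mm wide; open, the fingers measure 130 mm over their backs; the gripper's body (78 mm by 193 mm) begins 47 mm behind the grasp point.
Start: joints at [-0.817, 0.359, 0.012, 0, -1.224, -0.288], TCP at [303.139, -603.077, 226.561] pointing down, gripper open.
Joint ranges: [-3.07, 3.07], [-1.43, 2.12], [-1.02, 1.25], [-3.03, 1.67], [-3.05, -0], [-3.03, 3.03]. Speed limits (rad/s): [2.39, 2.39, 3.01, 3.14, 3.14, 3.14].

INTERFACE

Orientations are given as a unit quaternion [x, y, z, w].
In Python, from workcell import monitor, vision, ctrl, nets gives the robot as it stands.
- The arm moves only by the tool drive_tool, never from a script. Its argument "targets" is a list of rows, each a list of 2 entries, a list of its own where there are three numbers: the shift along the tool's x, y, z in m, then the turn about the tool's z in degrees. A call has 1 to 20 rows; each row shifts and turns the commanded pose from where the row before left it, along the tool's axes as they then stand; what a row does not reach is not made up. A row lasts 1/8 s, in which the tool goes at most 62.5 mm and 10.7 degrees, less where a joint would pass 70% of its speed; a pose out of reach is approached as far as the arm can. A call with a gripper value outside its range is refused whole. "fingers" is the gripper command: -1 is fully open, 1 is shut, values between are in proportion, set as the call begins (left out, the last holds). The fingers move at their own pace and stop on an object; "force" is the grip in N (left out, the last holds). Time passes only in rows, so rows that do not move let the fingers close. It gives the time, the measured TCP pose, the force, the opening and the grip force at its end, in the units of the state.
- monitor.sense(): the state, without advancing time (a new reading comes with each control period).
- vision.grab_frame(name): name is "side" or "top"; returns the picture (384x512x3 uint8, blue, green, red); there is no depth.
- vision.get_calibration(name): a dict with "fx", "fy", "cx", "cy" (pixels), "rvec" (rotation vector, rad) and "tvec" (3), from world to camera coordinates, as OpenCV has them. Camera axes: x right, y down, z forward; pixel columns grow to the right and rows downward; lengths in mm; the calibration is good to about 2 mm. A picture is of the moment at which its call begins. get_calibration takes no time and is no camera call.
- ctrl.sign_off(): hands the job in; it is judged then, once.
Trained networks look in the newest picture that a camera, given by its name, has taken for a name from the list of things; names that differ only in an ending like _2 or _b are one class to them, and where a whole thing is asked for, a point or a joint stands for the part that bears it (a point fixed in the world has none). Each returns a list of dicts, best first, with "p" (0 to 1); they miss things now and then, are a little off and sometimes report something else, mostly with a low value. They report only what shows in the picture. A call takes as long as a camera call.
- nets.cut_out(camera, query): "pixels" (384x512 bool, what is visible of it) and "pixel" ([column, row] in pixels, amid what is visible of it).
- nets.spot_point(camera, query): "pixel" ([column, row] in pixels: a listed point, or the origin of a listed thing).
The state is a dict: "t": time; "qpos": joint angles; "dq": joint speeds; "tau": joint torques, N m; "tcp_pos": TCP position; "ee_rot": TCP orientation; "contact_force": force on the tool from outside, world axes, zero at the start; "torque": the same for the moment, N m; "grip_width": opening from 0.0 (shut) to 1.0 (fully open); "finger_force": force on a finger pad.
Only numpy, scipy, OpenCV 4.12 (cv2) and the standard library are available. Lean on these libraries where they do the work, as an engineer would, in place of code of your own. Each camera call takes 0.05 s, during which the arm holds its last target. There are 200 camera calls.

## Working session

There is one attempt and no reset: what is moved stays moved. The work goes in short steps, Python scripts to look and compute and a tool call to move; the robot and the scene stay as the last step left them, time stands still between calls to the robot, and variables do not carry over. Pictures are saved under pics/ and viewed, at most 10 in all, crops included, and the job is handed in when it is done.

Besides the shell and the picture viewer there is one more tool, called after "Emit:" by a JSON object that holds its "fn" and its "kwargs". drive_tool: Moves the arm, as the interface text tells. Its arguments: {"type":"object","properties":{"targets":{"type":"array","items":{"type":"array"}},"fingers":{"type":"number"},"force":{"type":"number"}},"required":["targets"]}

```bash
mkdir -p pics; cat > h.py <<'E'
import numpy as np, cv2
from workcell import monitor, vision, ctrl, nets
from scipy.spatial.transform import Rotation as R
def cal(n):
    c=vision.get_calibration(n); K=np.array([[c['fx'],0,c['cx']],[0,c['fy'],c['cy']],[0,0,1.]])
    return K,np.array(c['rvec'],float).ravel(),np.array(c['tvec'],float).ravel()
def ray(n,px,z):
    K,r,t=cal(n); M=R.from_rotvec(r).as_matrix(); o=-M.T@t
    d=M.T@np.linalg.inv(K)@np.array([px[0],px[1],1.]); return o+d*(z-o[2])/d[2]
def proj(n,P):
    K,r,t=cal(n); return cv2.projectPoints(np.array(P,float).reshape(-1,1,3),r,t,K,None)[0].reshape(-1,2)
Z=dict(peg_top=76,slot_corner=30,slot_end=30,crossbar=50,clamp=0,loose_ring=30,gem_tray=0,bur_block=0,loupe=0,third_hand=0,file_pot=0)
E
cat > a.py <<'E'
from h import *
for n in('top','side'):
    im=vision.grab_frame(n); cv2.imwrite(f'pics/{n}0.png',cv2.resize(im,(800,600)))
    for q in Z:
        if n=='side' and q not in('peg_top','slot_corner','slot_end','crossbar'):continue
        for d in nets.spot_point(n,q)[:1]: print(n,q,round(d['p'],2),np.round(d['pixel']),np.round(ray(n,d['pixel'],Z[q])))
s=monitor.sense(); print(s['t'],s['tcp_pos'],s['ee_rot'],s['grip_width'],R.from_quat(s['ee_rot']).as_matrix().round(3))
E
python3 a.py
```

```text
top peg_top 0.53 [230. 190.] [553.   6.  76.]
top slot_corner 0.89 [243. 175.] [610. -31.  30.]
top slot_end 0.97 [225. 167.] [634.  25.  30.]
top crossbar 0.92 [243. 172.] [613. -34.  50.]
top clamp 0.71 [242. 178.] [603. -28.   0.]
top gem_tray 0.96 [196. 159.] [669. 126.   0.]
top bur_block 0.96 [281. 194.] [ 550. -154.    0.]
top loupe 0.72 [241. 174.] [617. -23.   0.]
top third_hand 0.89 [308. 195.] [ 547. -244.    0.]
top file_pot 0.68 [235. 190.] [563.  -6.   0.]
side peg_top 0.49 [237. 211.] [557.   7.  76.]
side slot_corner 0.85 [220. 206.] [616. -26.  30.]
side slot_end 0.7 [203. 219.] [647.  25.  30.]
side crossbar 0.88 [220. 198.] [618. -39.  50.]
0.85 [ 303.15472406 -603.05760468  226.56226517] [-2.30795454e-01  9.73002291e-01  2.27855590e-06  1.61381995e-05] 1.0017046231494855 [[-0.893 -0.449  0.   ]
 [-0.449  0.893  0.   ]
 [-0.    -0.    -1.   ]]
```

View pics/top0.png

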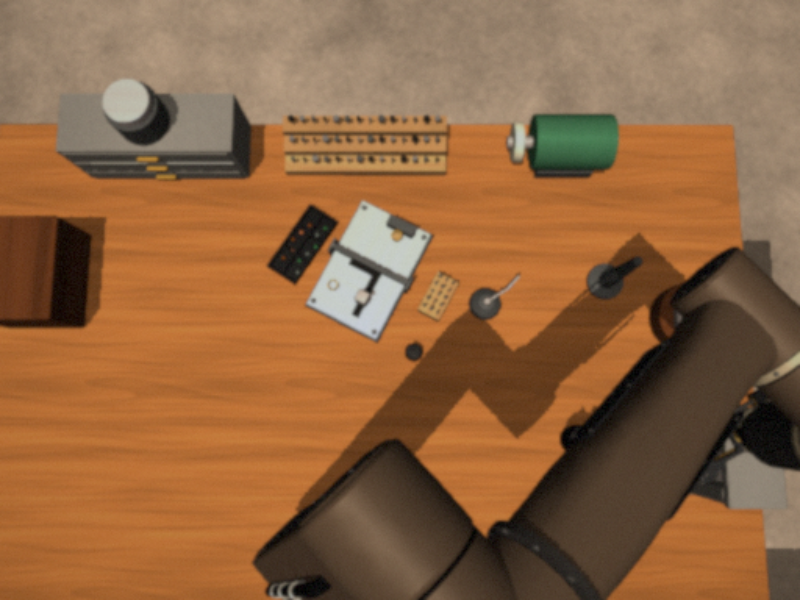

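View pics/side0.png

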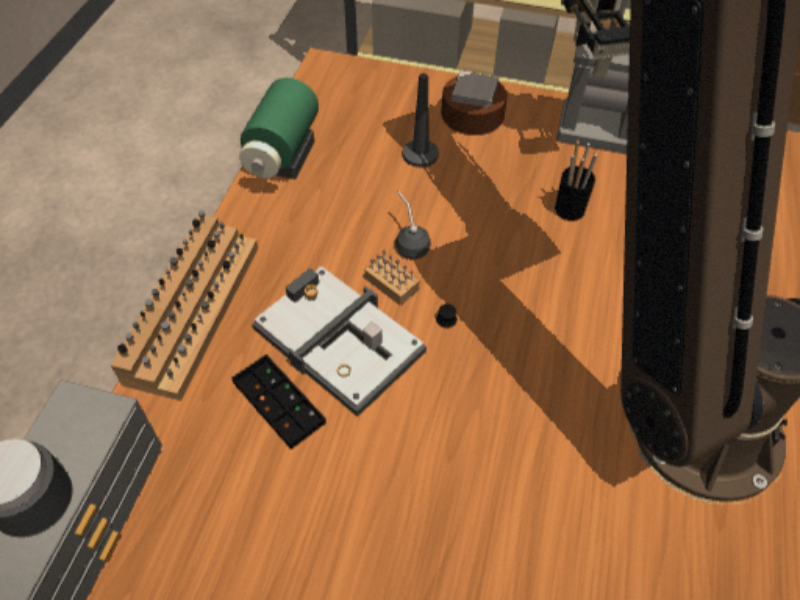

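The top view shows the clamp plate with corners near (363,203), (433,235), (378,339) and (308,303), and the peg at (362,297), all at 800 px scale. In the side view the peg is at (372,335) and the plate corners are at (320,268), (254,325), (358,410) and (425,347). I'll fit the clamp pose from these.

```bash
cat > f.py <<'E'
from h import *
from scipy.optimize import least_squares
C=np.array([[120,100,30],[120,-60,30],[-125,-60,30],[-125,100,30],[-3,0,30],[-5,57,30]],float)
s=.64
obs={'top':np.array([[363,203],[433,235],[378,339],[308,303],[243/s,175/s],[225/s,167/s]])*s,
'side':np.array([[254,325],[320,268],[425,347],[358,410],[220/s,206/s],[203/s,219/s]])*s}
peg={'top':(230.8,190),'side':(237.6,210.5)}
T=lambda p,P:P@R.from_euler('z',p[2]).as_matrix().T+[p[0],p[1],0]
for cams in(['top'],['side'],['top','side']):
    f=least_squares(lambda p:np.concatenate([(proj(n,T(p,C))-obs[n]).ravel() for n in cams]),[610,-30,-.4],x_scale=[10,10,.1],loss='soft_l1')
    print(cams,f.x.round(3),np.abs(f.fun).max().round(1))
    for n in cams:
        for w in (ray(n,peg[n],76),): print(' peg world',w.round(0),'clamp',(R.from_euler('z',-f.x[2]).apply(w-[*f.x[:2],0])).round(1))
E
python3 f.py
```

```text
['top'] [ 6.11105e+02 -3.18540e+01 -4.72000e-01] 1.6
 peg world [552.   4.  76.] clamp [-69.    4.6  76. ]
['side'] [ 6.12393e+02 -1.87090e+01 -4.65000e-01] 4.1
 peg world [557.   5.  76.] clamp [-60.2  -3.5  76. ]
['top', 'side'] [ 6.13028e+02 -2.79380e+01 -4.68000e-01] 4.4
 peg world [552.   4.  76.] clamp [-68.9   0.6  76. ]
 peg world [557.   5.  76.] clamp [-64.9   4.3  76. ]
```

Emit:
{"fn": "drive_tool", "kwargs": {"targets": [[[0,0,-0.014],9],[[0,0,-0.014],9],[[0,0,-0.014],9],[[0,0,-0.014],9],[[0,0,-0.014],9],[[0,0,-0.014],9],[[0,0,0],0]], "fingers": 1, "force": 20}}

```text
t: 1.72
tcp_pos: [303.4, -603.5, 311.8]
ee_rot: [0.236, 0.972, -0.001, 0.001]
contact_force: [-0.7, -0.1, -0.1]
grip_width: 0.265
finger_force: 0.0
```

Emit:
{"fn": "drive_tool", "kwargs": {"targets": [[[0.006,0.04,0],0],[[0.006,0.04,0],0],[[0.006,0.04,0],0],[[0.006,0.04,0],0],[[0.006,0.04,0],0],[[0.006,0.04,0],0],[[0.006,0.04,0],0],[[0.006,0.04,0],0],[[0.006,0.04,0],0],[[0.006,0.04,0],0],[[0.006,0.04,0],0],[[0.006,0.04,0],0],[[0.006,0.04,0],0],[[0.006,0.04,0],0],[[0.006,0.04,0],0],[[0.006,0.04,0],0],[[0,0,0],0],[[0,0,0],0]]}}

```text
t: 3.98
tcp_pos: [511.1, 9.6, 309.9]
ee_rot: [0.235, 0.972, -0.0, -0.0]
contact_force: [0.9, -0.2, -0.1]
grip_width: 0.01
finger_force: 0.0
```

```bash
cat > b.py <<'E'
from h import *
a=vision.grab_frame('side')[130:280,140:300]
b=vision.grab_frame('top')[110:230,160:320]
cv2.imwrite('pics/c1.png',np.vstack([cv2.resize(a,(480,450),interpolation=2),cv2.resize(b[:50*3-0],(480,150*0+360)) ])[:600*2] if 0 else cv2.resize(a,(800,750),interpolation=2)[75:675])
for n in('top','side'):
    for q in('peg_top','slot_corner','slot_end'):
        for d in nets.spot_point(n,q)[:2]: print(n,q,round(d['p'],2),np.round(d['pixel'],1),np.round(ray(n,d['pixel'],Z[q])))
print(monitor.sense()['tcp_pos'],proj('side',monitor.sense()['tcp_pos']))
E
python3 b.py
```

```text
top slot_corner 0.77 [244.5 174.7] [609. -37.  30.]
top slot_end 0.72 [246.  176.3] [604. -42.  30.]
side peg_top 0.48 [233.5 215.4] [563.  22.  76.]
side slot_corner 0.59 [219.7 206.3] [617. -25.  30.]
side slot_corner 0.22 [285.9 206.5] [446. -71.  30.]
side slot_end 0.79 [200.7 220.2] [651.  30.  30.]
[511.39748558   9.19609478 310.68327425] [[255.13660426 154.26404985]]
```

View pics/c1.png

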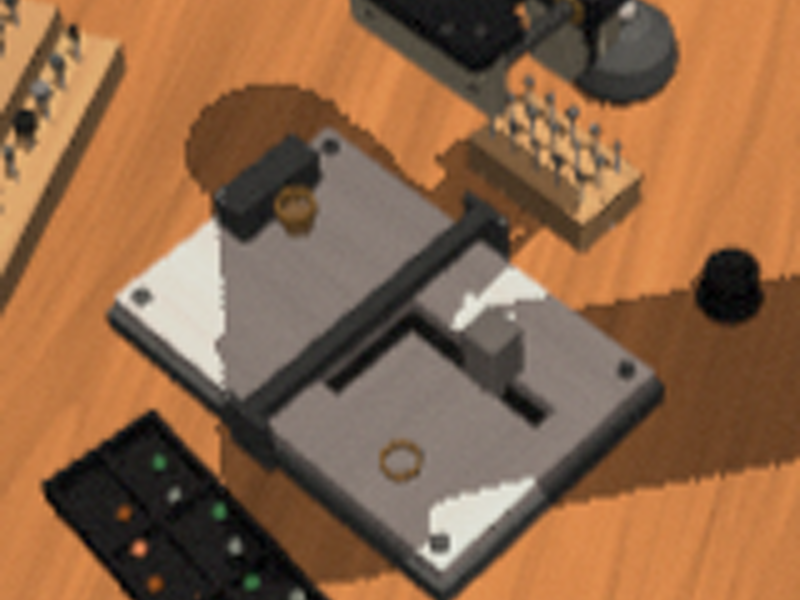

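The side crop shows the peg top at crop pixel (493,330), the slot's near end at (540,415), its corner at about (412,325) and its short-leg end at (335,385). The plate corners are at (330,127), (110,310), (440,590) and (660,385). I'll refit using these instead of the networks' slot points.

```bash
cat > f2.py <<'E'
from h import *
from scipy.optimize import least_squares
C=np.array([[120,100,30],[120,-60,30],[-125,-60,30],[-125,100,30]],float)
cr=lambda a:np.array(a,float)/5-.4+[140,145]
obs={'top':np.array([[363,203],[433,235],[378,339],[308,303]])*.64-.2,'side':cr([[110,310],[330,127],[660,385],[440,590]])}
peg={'top':(231.3,189.5),'side':cr((493,330))}
T=lambda p,P:P@R.from_euler('z',p[2]).as_matrix().T+[p[0],p[1],0]
for cams in(['top'],['side'],['top','side']):
    f=least_squares(lambda p:np.concatenate([(proj(n,T(p,C))-obs[n]).ravel() for n in cams]),[610,-30,-.4],x_scale=[10,10,.1])
    print(cams,f.x.round(3),f.fun.round(1))
    inv=lambda w:R.from_euler('z',-f.x[2]).apply(w-[*f.x[:2],0]).round(1)
    for n in cams: print(n,' peg world',ray(n,peg[n],76).round(0),inv(ray(n,peg[n],76)))
for q in((540,415),(412,322),(335,385)): print(inv(ray('side',cr(q),30)))
E
python3 f2.py
```

```text
['top'] [ 6.10853e+02 -3.16350e+01 -4.72000e-01] [ 0.6 -1.2 -0.5  0.  -0.2  0.4  0.2  0.7]
top  peg world [553.   2.  76.] [-66.6   3.9  76. ]
['side'] [ 6.11982e+02 -1.86260e+01 -4.81000e-01] [ 0.6 -0.5  0.   1.9 -0.8  0.   0.1 -1. ]
side  peg world [555.   5.  76.] [-61.1  -5.1  76. ]
['top', 'side'] [ 6.11983e+02 -2.47690e+01 -4.78000e-01] [-1.3 -1.6 -2.5 -0.1 -2.6  0.  -2.1  0.1  1.4 -2.2  0.6  0.3 -0.2 -2.
  1.1 -3.1]
top  peg world [553.   2.  76.] [-64.4  -3.1  76. ]
side  peg world [555.   5.  76.] [-63.9   0.5  76. ]
[-96.    0.4  30. ]
[-6.2  3.8 30. ]
[-4.8 59.3 30. ]
```

Emit:
{"fn": "drive_tool", "kwargs": {"targets": [[[0.001,0.016,0.02],0],[[0,0,0.04],0],[[0,0,0.04],0],[[0,0,0.04],0],[[0,0,0.04],0],[[0,0,0.04],0],[[0,0,0.03],0],[[0,0,0.012],0],[[0,0,0],0],[[0,0,0],0]]}}

```text
t: 5.62
tcp_pos: [518.9, 24.6, 49.8]
ee_rot: [0.236, 0.972, 0.001, 0.001]
contact_force: [0.0, -0.0, -0.0]
grip_width: 0.0
finger_force: 0.0
```

```bash
cat > c.py <<'E'
from h import *
import sys
a=vision.grab_frame('side')[130:280,140:300]
cv2.imwrite('pics/%s.png'%sys.argv[1],cv2.resize(a,(800,750),interpolation=2)[75:675])
s=monitor.sense(); t=s['tcp_pos']; p=np.array([612,-25,0]); r=R.from_euler('z',.478)
print(s['t'],t.round(1) if hasattr(t,'round') else t,'clamp',r.apply(np.array(t)-p).round(1),'F(clamp)',r.apply(s['contact_force']).round(1))
E
python3 c.py c2
```

```text
5.675 [518.9  24.6  49.8] clamp [-105.5    1.2   49.8] F(clamp) [0.4 0.8 1. ]
```

View pics/c2.png

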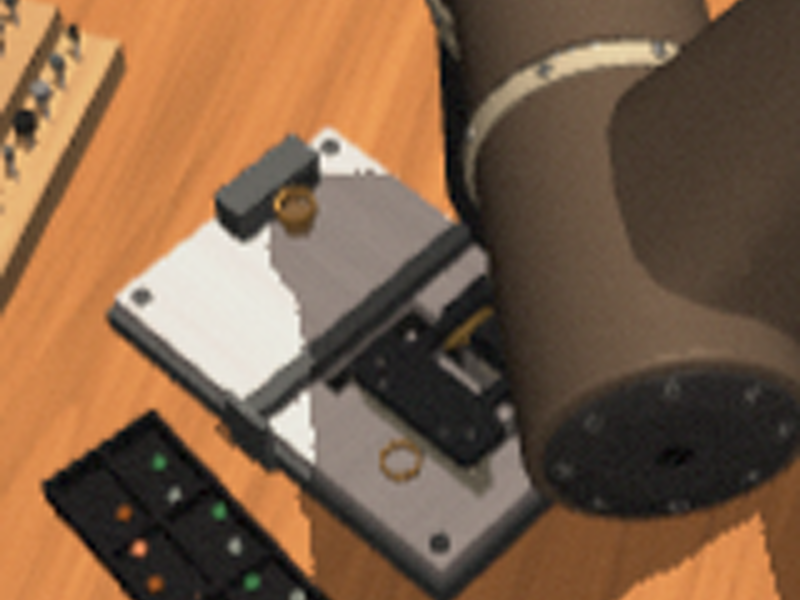

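The arm hides the peg in this view, showing only the gripper's body just behind it. I'll push and use the force reading as the guide.

Emit:
{"fn": "drive_tool", "kwargs": {"targets": [[[-0.005,0,0],0],[[-0.005,0,0],0],[[-0.005,0,0],0],[[-0.005,0,0],0],[[-0.005,0,0],0],[[-0.005,0,0],0],[[-0.005,0,0],0],[[-0.005,0,0],0]]}}

```text
t: 6.68
tcp_pos: [553.6, 5.8, 48.5]
ee_rot: [0.236, 0.972, -0.0, -0.0]
contact_force: [-2.8, 3.1, 1.4]
grip_width: 0.006
finger_force: 1.6
```

Emit:
{"fn": "drive_tool", "kwargs": {"targets": [[[-0.005,0,0],0],[[-0.005,0,0],0],[[-0.005,0,0],0],[[-0.005,0,0],0],[[-0.005,0,0],0]]}}

```text
t: 7.3
tcp_pos: [575.9, -5.7, 48.5]
ee_rot: [0.236, 0.972, -0.0, -0.0]
contact_force: [-1.9, 1.5, -1.2]
grip_width: 0.007
finger_force: 1.6
```

```bash
python3 c.py c3
```

```text
7.35 [576.5  -5.9  48.5] clamp [-40.3   0.6  48.5] F(clamp) [ 0.1  0.2 -0.1]
```

Emit:
{"fn": "drive_tool", "kwargs": {"targets": [[[-0.003,0,0],0],[[-0.003,0,0],0],[[-0.003,0,0],0],[[-0.003,0,0],0]]}}

```text
t: 7.85
tcp_pos: [586.5, -11.1, 48.5]
ee_rot: [0.236, 0.972, -0.0, -0.0]
contact_force: [-1.5, 1.8, -1.1]
grip_width: 0.008
finger_force: 1.4
```

Emit:
{"fn": "drive_tool", "kwargs": {"targets": [[[-0.002,0,0],0],[[-0.002,0,0],0]]}}

```text
t: 8.1
tcp_pos: [590.0, -12.9, 48.5]
ee_rot: [0.236, 0.972, -0.0, -0.0]
contact_force: [-2.1, 1.6, -0.5]
grip_width: 0.007
finger_force: 1.4
```

```bash
python3 c.py c3
```

```text
8.15 [590.2 -13.   48.5] clamp [-24.9   0.6  48.5] F(clamp) [-1.2  0.4 -0.2]
```

View pics/c3.png

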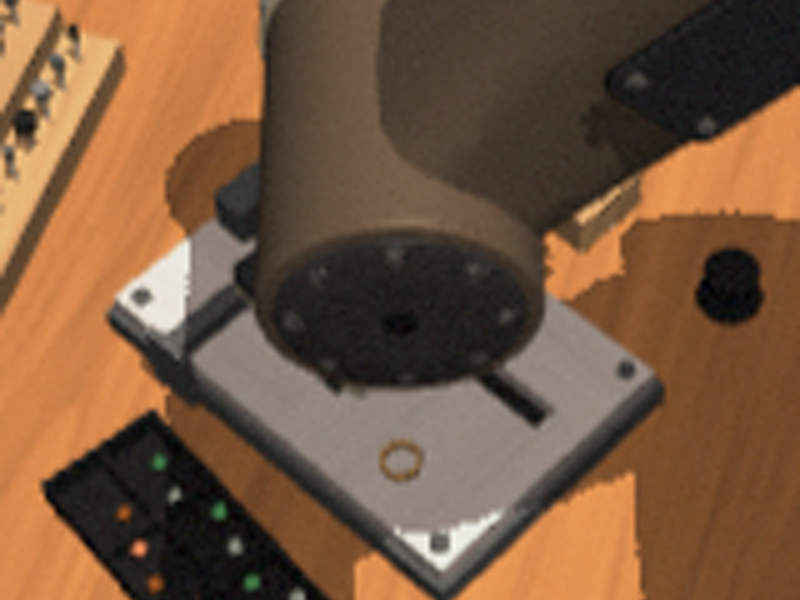

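The crossbar has moved forward: its near bracket is now at about (170,365). There's no sign of the stop in the force yet, so I'll continue in small steps.

Emit:
{"fn": "drive_tool", "kwargs": {"targets": [[[-0.002,0,0],0],[[-0.002,0,0],0]]}}

```text
t: 8.4
tcp_pos: [592.3, -14.6, 48.5]
ee_rot: [0.236, 0.972, -0.0, -0.001]
contact_force: [-11.5, 7.6, 8.0]
grip_width: 0.007
finger_force: 6.7
```

Emit:
{"fn": "drive_tool", "kwargs": {"targets": [[[-0.002,0,0],0],[[0,0,0],0]]}}

```text
t: 8.65
tcp_pos: [592.1, -15.2, 48.5]
ee_rot: [0.236, 0.972, -0.0, -0.003]
contact_force: [-14.5, 8.8, 10.1]
grip_width: 0.006
finger_force: 8.4
```

Emit:
{"fn": "drive_tool", "kwargs": {"targets": [[[0.01,0,0],0],[[0.016,0,0],0],[[0,-0.02,0],0],[[0,-0.02,0],0],[[0,-0.018,0],0],[[-0.014,0,0],0],[[-0.014,0,0],0],[[-0.013,0,0],0],[[0,0,0],0]]}}

```text
t: 9.78
tcp_pos: [583.0, -74.4, 48.1]
ee_rot: [0.236, 0.972, -0.0, -0.0]
contact_force: [-0.6, -0.4, -0.1]
grip_width: 0.004
finger_force: 0.0
```

```bash
python3 c.py c4
```

```text
9.825 [582.2 -74.2  48.1] clamp [ -3.8 -57.4  48.1] F(clamp) [ 0.5  0.4 -1.1]
```

View pics/c4.png

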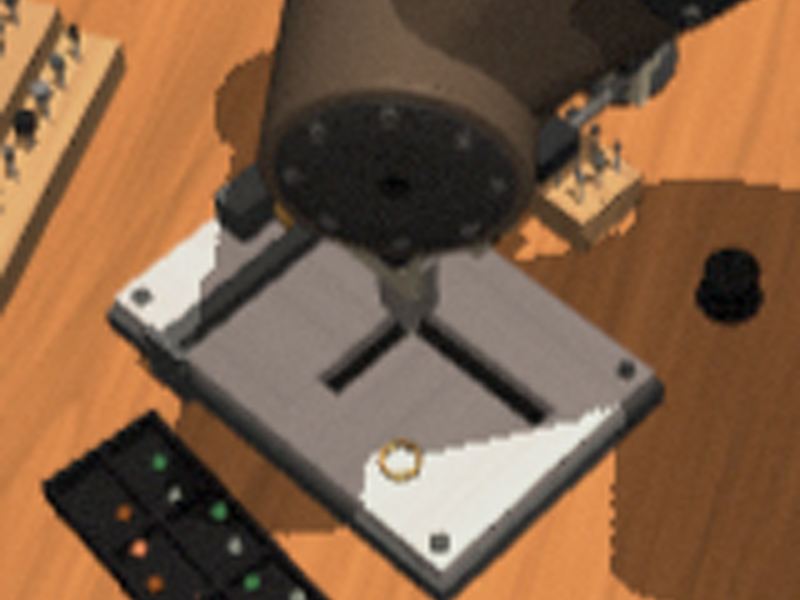

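The peg stands at the corner at about (410,285), with the fingers on its -y side. Now I'll push it sideways.

Emit:
{"fn": "drive_tool", "kwargs": {"targets": [[[0,0.005,0],0],[[0,0.005,0],0],[[0,0.005,0],0],[[0,0.005,0],0],[[0,0.005,0],0],[[0,0.005,0],0],[[0,0.005,0],0],[[0,0.005,0],0]]}}

```text
t: 10.82
tcp_pos: [600.2, -38.4, 48.5]
ee_rot: [0.236, 0.972, -0.0, -0.0]
contact_force: [-1.3, -1.7, 1.7]
grip_width: 0.005
finger_force: 1.4
```

Emit:
{"fn": "drive_tool", "kwargs": {"targets": [[[0,0.005,0],0],[[0,0.005,0],0],[[0,0.005,0],0],[[0,0.005,0],0],[[0,0.005,0],0],[[0,0.005,0],0]]}}

```text
t: 11.58
tcp_pos: [614.1, -11.5, 48.5]
ee_rot: [0.236, 0.972, -0.0, -0.0]
contact_force: [-1.7, -0.6, 0.2]
grip_width: 0.001
finger_force: 1.4
```

```bash
python3 c.py c5
```

```text
11.625 [614.5 -11.1  48.6] clamp [-4.2 13.5 48.6] F(clamp) [-1.7 -0.8  2.2]
```

Emit:
{"fn": "drive_tool", "kwargs": {"targets": [[[0,0.003,0],0],[[0,0.003,0],0],[[0,0.003,0],0]]}}

```text
t: 12.0
tcp_pos: [618.2, -3.7, 48.5]
ee_rot: [0.236, 0.972, -0.0, -0.0]
contact_force: [-1.6, -1.1, 2.0]
grip_width: 0.006
finger_force: 1.3
```

Emit:
{"fn": "drive_tool", "kwargs": {"targets": [[[0,0.002,0],0],[[0,0.002,0],0]]}}

```text
t: 12.25
tcp_pos: [619.7, -0.5, 48.5]
ee_rot: [0.236, 0.972, -0.0, -0.0]
contact_force: [-3.2, -6.9, 2.5]
grip_width: 0.002
finger_force: 4.3
```

Emit:
{"fn": "drive_tool", "kwargs": {"targets": [[[0,0.002,0],0],[[0,0.002,0],0]]}}

```text
t: 12.5
tcp_pos: [619.6, 0.1, 48.5]
ee_rot: [0.236, 0.972, -0.002, -0.002]
contact_force: [-7.2, -19.2, 8.4]
grip_width: 0.009
finger_force: 10.9
```

Emit:
{"fn": "drive_tool", "kwargs": {"targets": [[[0,0,0],0],[[0,-0.005,0],0],[[0,-0.015,0],0],[[0,-0.02,0],0],[[0,0,-0.03],0],[[0,0,-0.04],0],[[0,0,-0.04],0],[[0,0,-0.04],0],[[0,-0.03,-0.03],0],[[0,-0.04,0],0],[[0,-0.04,0],0],[[0,-0.04,0],0],[[0,0,0],0],[[0,0,0],0]]}}

```text
t: 14.25
tcp_pos: [534.4, -166.0, 228.7]
ee_rot: [0.237, 0.972, 0.0, 0.0]
contact_force: [0.9, 0.2, 0.2]
grip_width: 0.01
finger_force: 0.0
```

```bash
python3 c.py c6
```

```text
14.3 [ 534.7 -165.6  228.6] clamp [  -4.  -160.4  228.6] F(clamp) [ 0.5  0.  -0.1]
```

View pics/c6.png

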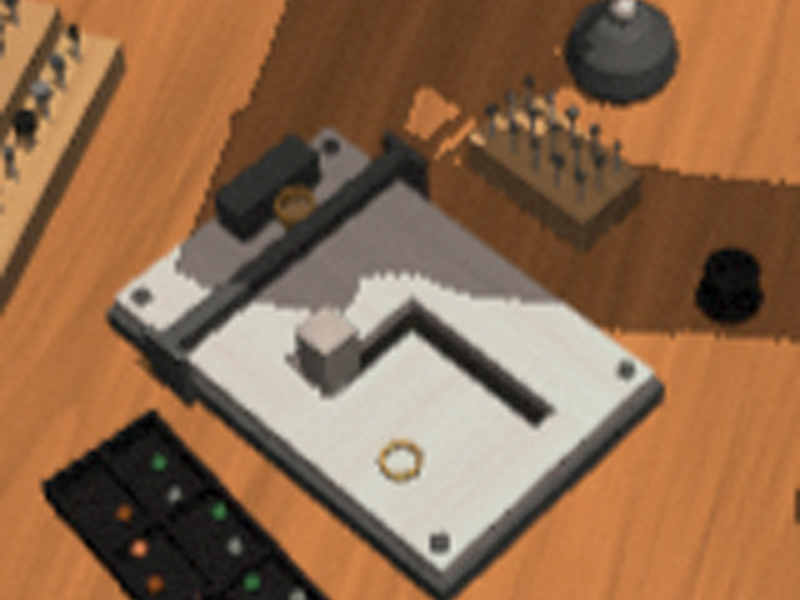

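The peg stands at the end of the short leg, with its top at about (328,328). The jaw is closed on the ring, nothing else has moved, and the arm is clear.

```bash
python3 -c "
from h import *
w=ray('side',(140+328/5-.4,145+328/5-.4),76);print(R.from_euler('z',.478).apply(w-[612,-25,0]).round(1));print(ctrl.sign_off())"
```

```text
[-1.7 56.5 76. ]
the job is handed in; nothing more can be done
None
```

The clamp is closed and locked: the last picture put the peg at about 56.5 mm of the 57 mm short leg, the arm finished clear with nothing else visibly moved, and the job was handed in at about 14 s with no verdict returned.

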